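# Hang the drip pail under the oven drain

## Robot

A 6-joint arm with a two-finger parallel gripper is mounted at the origin on the work surface. World frame = base frame: x ahead of the robot, y to its left, z up, the work surface at z = 0. Lengths are in m, angles in rad, forces in N, time in s.
With the tool pointing down it reaches from about 0.375 to 0.9 m from the base axis. Payload 3.1 kg.
Tool frame: the origin (TCP) lies on the centre line of the jaws, within the pads' length; the fingertips stand robot.tip_reach ahead of it and the grasp point (between the pads) lies 8 mm behind it (robot.tip_reach is the distance from the TCP to the fingertips, in m); z points along the fingers, y is the line along which they close (so a half turn about z gives the same grasp; the last joint's range is limited). The gripper opens to 87 mm and grips with 3 to 60 N. Pads are 19 mm wide; open, the fingers measure 117 mm over their backs; the gripper's body (75 mm by 190 mm) begins 51 mm behind the grasp point.
Start: joints at [-1.51, 0.527, 1.433, -0, 1.181, -0.178], TCP at [0.148, -0.607, 0.234] pointing down, gripper open.
Joint ranges: [-3.08, 3.08], [-0.75, 2.2], [0.22, 2.44], [-1.43, 4.57], [0, 2.65], [-2.85, 2.85]. Speed limits (rad/s): [2.79, 2.79, 3.14, 3.14, 3.14, 3.14].

## Interface

Orientations are given as a unit quaternion [x, y, z, w].
In Python, from rig import robot gives the robot as it stands.
- The arm moves only by the tool jog_arm, never from a script. Its argument "motion" is one flat list of numbers, 7 for each row, row after row: the shift along the tool's x, y, z scaled (see below), then the turn, a rotation vector about the tool's x, y, z scaled (see below), then the gripper's target within -1 to 1 (shut at 1, half-way at 0, fully open at -1). In form: [x, y, z, rx, ry, rz, hand, x, y, z, rx, ry, rz, hand, ...]. A call has 1 to 12 rows; each row shifts and turns the commanded pose from where the row before left it, along the tool's axes as they then stand; what a row does not reach is not made up. The controller multiplies each number of a shift by 4 cm and each number of a turn by 4 degrees. A row lasts 1/8 s, in which the tool goes at most 62.5 mm and 10.7 degrees, less where a joint would pass 70% of its speed; a pose out of reach is approached as far as the arm can. A call with a number of a shift or a turn outside -1 to 1 is refused whole. A call with a gripper value outside its range is refused whole. The fingers move at their own pace and stop on an object; "grip_force" is the grip in N (left out, the last holds). Time passes only in rows, so rows that do not move let the fingers close. It gives the time, the measured TCP pose, the force, the opening and the grip force at its end, in the units of the state.
- robot.get_obs(): the state, without advancing time (a new reading comes with each control period).
- robot.camera(name): name is "scene" or "side" or "wrist"; returns the picture (400x640x3 uint8, blue, green, red); there is no depth.
- robot.calibration(name): a dict with "fx", "fy", "cx", "cy" (pixels), "dist_coeffs" ([k1, k2, p1, p2, k3] as OpenCV has them; the pictures are not rectified), "R" (3x3) and "t" (3): a world point X has camera coordinates R X + t; the wrist camera has in their place "T_tool_cam" (4x4, takes a point from camera to tool coordinates, whose origin is the TCP and whose axes are the flange's). Camera axes: x right, y down, z forward; pixel columns grow to the right and rows downward; lengths in m; the calibration is good to about 2 mm. A picture is of the moment at which its call begins: read the wrist's pose just before it. calibration takes no time and is no camera call.
- robot.hand_in(): hands the job in; it is judged then, once.
The state is a dict: "time": time; "q": joint angles; "joint_velocities": joint speeds; "joint_torque": joint torques, N m; "position": TCP position; "tool_rot": TCP orientation; "ft_force": force on the tool from outside, world axes, zero at the start; "moment": the same for the moment, N m; "grip_width": finger opening in m; "grip_force": force on a finger pad.
Only numpy, scipy, OpenCV 4.12 (cv2) and the standard library are available. Lean on these libraries where they do the work, as an engineer would, in place of code of your own. Each camera call takes 0.05 s, during which the arm holds its last target. There are 200 camera calls.

## Task

Swing the pail's flat-lying bail (carrying handle) up to upright while the pail stays standing where it is, then lift the pail by the bail and hang it, bail over both prongs of the double hook under the drain pipe, setting it down gently. Keep the pail level all the way, leave it hanging still and let go, and leave the other things on the table where they are.

Things in the scene. Friction and masses are not known exactly. Their poses are not given: they have to be found in the camera images.
- pail: Open stainless pail, 110 mm high, 132 mm across the rim, 122 mm across the foot, 0.4 to 0.75 kg, loose, standing on the table. Origin: centre of its underside; z up, y along the bail's hinge line.
- bail_hinge (a point): Point on the pail's axis midway between the two ears (at y = +-73 mm) in which the bail's pins turn; axes as the pail's. The ears are upright slots: the pins rest 93 mm above the pail's underside and rise freely up to 10 mm, to 103 mm when the pail hangs by its bail
- bail (a joint): Angle of the bail relative to the pail: 0 = flat, pointing to the pail's -x, its grip 120 mm from the pail's axis, 54 mm beyond the rim (so open the gripper only in part, about 40 mm); 1.57 = upright; 3.14 = flat on the other side. Starts at 0 to 0.1. Turns with almost no resistance (the pail tips if the bar is gripped too hard to turn in the fingers); falls back flat if let go; hung off plumb, the pail swings a while.
- bail_grip (a point): Middle of the bail's straight cross bar, on its axis; moves with the bail. A black round grip, 14 mm diameter, 44 mm long; on either side the bar goes on as 7 mm wire, straight to 62 mm either way from the middle. 120 mm from the hinge line, so 213 to 223 mm above the pail's underside when upright (223 when it hangs). y along the bar
- drain_stand: Fixed stainless stand, 0.42 m high. Origin on the table straight below the hook seat, z up; its double hook opens to the stand's -x (roughly towards the robot). Two 24 mm posts at x = +90, y = +-135 mm, on feet 45 mm wide, 12 mm high, from x = -45 to +155 mm; between them a cross strip, front at x = +84 mm, z 251 to 281 mm, carries the hook.
- drain_pipe (a point): Middle of the drain pipe's axis (along the stand's y), at x = +58, z = 380 mm of the stand: 36 mm diameter, 380 mm long, with 56 mm end flanges; a 16 mm drain stub (collar 24 mm) hangs from its middle at x = +52 mm down to z = 320 mm. It is in the way of a gripper pointing straight down over the hook: lean the gripper's back end about 40 degrees towards the stand's -x.
- hook_seat (a point): Where the middle of the bail's bar lies when hung: 256.5 mm above the table, midway between the prongs; axes as the stand's. Two prongs of 10 mm round bar at y = +-45 mm come from the cross strip, are lowest at x = -8 to +8 mm (top at 253 mm) and turn up to tips at x = -24 mm (top at 273 mm, foremost x = -29 mm). The fingers fit between them, the wire lies over them.
- loaf_tin: Bystander: open dark loaf tin, 110 x 220 x 75 mm; origin under its centre.
- scraper: Bystander: flat dough scraper with wooden grip, 86 x 120 mm, 16 mm high; origin under its blade's centre.
- brush: Bystander: hand brush, 240 mm long, lying flat; origin under its middle.
- salt_jar: Bystander: white jar, 80 mm diameter, 120 mm high; origin under its centre.
- bowl: Bystander: steel bowl, 160 mm across, 65 mm high; origin under its centre.
- rolling_pin: Bystander: wooden rolling pin, 280 mm long, 56 mm diameter, lying; origin under its middle.
- timer: Bystander: white kitchen timer, 50 x 90 x 75 mm; origin under its centre.

How it is judged:
By the outcome, as a careful person would: the job done as asked, in the order asked, and still so for the second after the job is handed in, with the robot touching nothing.
It also fails if it takes over 72 s, if anything falls off the work surface, if the arm or the gripper's body presses on something with over 40 N, if the wrist force passes 120 N, or if a joint passes its speed limit or range.

## Working session

There is one attempt and no reset: what is moved stays moved. The work goes in short steps, Python scripts to look and compute and a tool call to move; the robot and the scene stay as the last step left them, time stands still between calls to the robot, and variables do not carry over. Pictures are saved under pics/ and viewed, at most 10 in all, crops included, and the job is handed in when it is done.

Besides the shell and the picture viewer there is one more tool, called after "Call:" by a JSON object that holds its "name" and its "arguments", one argument or row to a line. jog_arm: Moves the arm, as the interface text tells. Shifts and turns lie within -1 to 1; 1 stands for 4 cm of shift or 4 degrees of turn. Its arguments: {"type":"object","properties":{"motion":{"type":"array","items":{"type":"number"}},"grip_force":{"type":"number"}},"required":["motion"]}

```bash
mkdir -p pics; ls; python3 - <<'E'
from rig import robot
import cv2,numpy as np
o=robot.get_obs(); print(o['time'],o['position'],o['tool_rot'],o['grip_width'],robot.tip_reach)
for n in ('scene','side','wrist'):
    im=robot.camera(n); cv2.imwrite(f'pics/{n}0.png',im)
    c=robot.calibration(n); print(n,{k:np.round(v,3).tolist() for k,v in c.items()})
E
```

```text
pics
0.0 [ 0.14842985 -0.60637955  0.23256933] [ 9.92818986e-01  1.19621364e-01  5.59571372e-05 -1.08966297e-03] 0.0872577748878062 0.011
scene {'fx': 410.686, 'fy': 410.686, 'cx': 323.836, 'cy': 200.918, 'dist_coeffs': [-0.082, 0.0, 0.0, 0.0, 0.0], 'R': [[-0.843, 0.538, 0.02], [0.344, 0.567, -0.749], [-0.414, -0.624, -0.663]], 't': [0.44, -0.032, 1.92]}
side {'fx': 420.473, 'fy': 420.473, 'cx': 322.543, 'cy': 199.304, 'dist_coeffs': [0.029, 0.0, 0.0, 0.0, 0.0], 'R': [[-0.894, -0.448, -0.019], [-0.213, 0.462, -0.861], [0.394, -0.765, -0.509]], 't': [0.495, 0.334, 1.219]}
wrist {'fx': 327.254, 'fy': 327.254, 'cx': 316.719, 'cy': 194.433, 'dist_coeffs': [0.024, 0.0, 0.0, 0.0, 0.0], 'T_tool_cam': [[0.001, -0.969, -0.247, 0.067], [1.0, 0.001, -0.001, 0.0], [0.002, -0.247, 0.969, -0.152], [0.0, 0.0, 0.0, 1.0]]}
```

View pics/scene0.png

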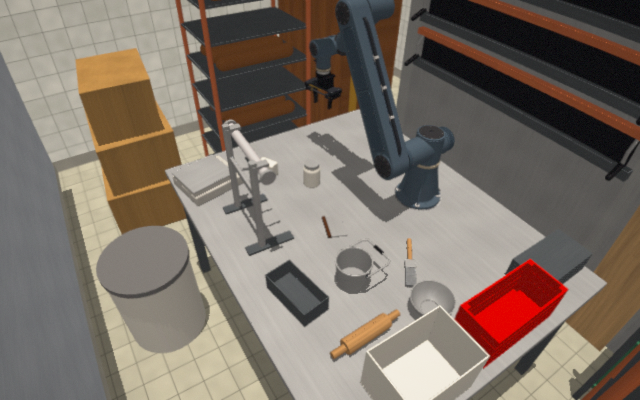

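View pics/side0.png

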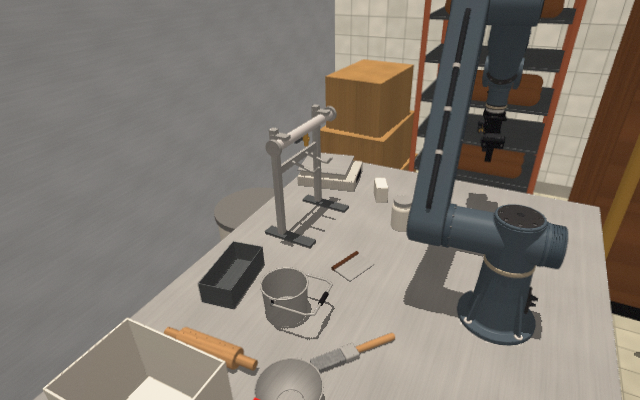

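The pictures show the pail at scene (353,270) / side (286,297), its black grip at scene (378,250) / side (323,298) and the stand at scene (250,190) / side (305,170). I'll enlarge these for pixel readings.

```bash
cat > h.py <<'E'
from rig import robot
import cv2,numpy as np
from scipy.spatial.transform import Rotation as Ro
def ray(n,uv,pose=None):
    c=robot.calibration(n);K=np.array([[c['fx'],0,c['cx']],[0,c['fy'],c['cy']],[0,0,1.]])
    p=cv2.undistortPoints(np.array([[uv]],float),K,np.array(c['dist_coeffs']))[0,0]
    d=np.array([p[0],p[1],1.])
    if n=='wrist':
        T=np.array(c['T_tool_cam']);R=Ro.from_quat(pose[1]).as_matrix()
        o=np.array(pose[0])+R@T[:3,3];d=R@T[:3,:3]@d
    else:
        R=np.array(c['R']);o=-R.T@np.array(c['t']);d=R.T@d
    return o,d/np.linalg.norm(d)
def plane(r,z): return r[0]+r[1]*(z-r[0][2])/r[1][2]
def tri(*rs):
    A=sum(np.eye(3)-np.outer(d,d) for o,d in rs);b=sum((np.eye(3)-np.outer(d,d))@o for o,d in rs)
    X=np.linalg.solve(A,b);return X,max(np.linalg.norm(np.cross(X-o,d)) for o,d in rs)
E
python3 - <<'E'
import cv2,numpy as np
s=cv2.imread('pics/scene0.png');d=cv2.imread('pics/side0.png')
z=lambda im,x,y,w,h:cv2.resize(im[y:y+h,x:x+w],(400,300),interpolation=cv2.INTER_CUBIC)
out=np.vstack([np.hstack([z(s,320,225,80,60),z(d,250,260,100,75)]),np.hstack([z(s,200,115,200,150)[:, :],z(d,260,100,140,105)])])
cv2.imwrite('pics/zoom.png',out)
E
```

```text
(no output)
```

View pics/zoom.png

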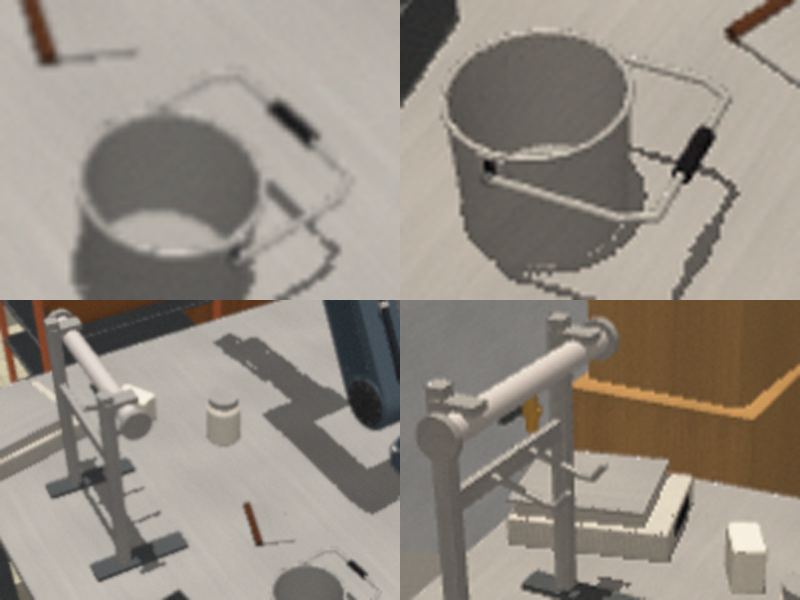

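The zoom shows clear grip, ear and bail corners (e.g. scene grip at (378.6,249.2), side (323.3,298.5)), and the prong tips in side at about (332,159) and (319,169).

```bash
python3 - <<'E'
from h import *
np.set_printoptions(precision=4,suppress=True)
P={'grip':((378.6,249.2),(323.25,298.5)),'ear':((367.4,275.6),(272,301.75)),'c1':((366,239.4),(332,284.25)),'c2':((389.6,261.4),(313.75,314)),'flange':((266,176),(273.3,149))}
for k,(a,b) in P.items(): print(k,*tri(ray('scene',a),ray('side',b)))
print('rim',plane(ray('scene',(354.2,261.8)),.11),plane(ray('side',(284.5,283.5)),.11))
for n,boxes in (('scene',[(218,190,272,218),(240,225,300,255)]),('side',[(258,225,322,248),(298,190,352,213)])):
    im=cv2.imread(f'pics/{n}0.png')
    for x0,y0,x1,y1 in boxes:
        m=(im.max(2)<75).astype(np.uint8);m[:y0]=0;m[y1:]=0;m[:,:x0]=0;m[:,x1:]=0
        k,l,st,_=cv2.connectedComponentsWithStats(m);i=1+st[1:,4].argmax()
        ys,xs=np.where(l==i);w=np.array([plane(ray(n,(x,y)),.012)[:2] for x,y in zip(xs,ys)],np.float32)
        r=cv2.minAreaRect(w);print(n,'foot',st[i],np.array(r[0]),np.array(r[1]),r[2])
# prong tips in side view at z=.268
a=plane(ray('side',(331.7,158.8)),.268);b=plane(ray('side',(318.8,169)),.268);print(a,b,b-a)
E
```

```text
grip [0.4308 0.2352 0.0904] 0.0011881288311068716
ear [0.5461 0.3164 0.0997] 0.0002836522923114856
c1 [0.437  0.1657 0.0837] 0.0015711717178949394
c2 [0.4293 0.298  0.0867] 0.001722884076413585
flange [ 0.739  -0.0382  0.3757] 0.0039859659482967226
rim [0.5547 0.2481 0.11  ] [0.5465 0.2488 0.11  ]
scene foot [237 199  16  11  89] [ 0.7247 -0.3479] [0.0542 0.0761] 81.76913452148438
scene foot [266 237  13  11  97] [ 0.7258 -0.0776] [0.0507 0.0474] 77.69226837158203
side foot [265 231  51  17 179] [ 0.7223 -0.0701] [0.0544 0.1972] 86.29236602783203
side foot [303 199  46  13 141] [ 0.7087 -0.3373] [0.0575 0.1929] 86.65855407714844
[ 0.6345 -0.2475  0.268 ] [ 0.6395 -0.1546  0.268 ] [0.005  0.0929 0.    ]
```

Call:
{"name": "jog_arm", "arguments": {
  "motion": [0.9,-0.2,-0.2,0,0,-1,0.08,0.9,-0.2,-0.2,0,0,-1,0.08,0.9,-0.2,-0.2,0,0,-1,0.08,0.9,-0.2,-0.2,0,0,-1,0.08,0.9,-0.2,-0.2,0,0,-1,0.08,0.9,-0.2,-0.2,0,0,-1,0.08,0.9,-0.2,-0.2,0,0,-1,0.08,0.9,-0.2,-0.2,0,0,-1,0.08,0.9,-0.2,-0.2,0,0,-1,0.08,0.9,-0.2,-0.2,0,0,-1,0.08,0.9,-0.2,0,0,0,-1,0.08,0.9,-0.2,0,0,0,-1,0.08]
}}

```text
time: 1.65
position: [0.4349, -0.2851, 0.3134]
tool_rot: [0.858, 0.514, 0.0, -0.0]
ft_force: [0.3, -0.8, -0.3]
grip_width: 0.04
grip_force: 0.0
```

Call:
{"name": "jog_arm", "arguments": {
  "motion": [0.9,0,0,0,0,-1,0.08,0.9,0,0,0,0,-1,0.08,0.4,0,0,0,0,-0.5,0.08,0,0,0,0,0,0,0.08,0,0,0,0,0,0,0.08]
}}

```text
time: 2.28
position: [0.4717, -0.2078, 0.3135]
tool_rot: [0.811, 0.585, -0.0, 0.0]
ft_force: [-0.7, -0.3, 0.1]
grip_width: 0.0402
grip_force: 0.0
```

```bash
python3 - <<'E'
from h import *
o=robot.get_obs(); im=robot.camera('wrist'); cv2.imwrite('pics/w1.png',im)
np.savez('w1.npz',p=o['position'],q=o['tool_rot']);print(o['time'],o['position'],o['tool_rot'],o['q'],o['grip_width'])
print(Ro.from_quat(o['tool_rot']).as_matrix())
E
```

```text
2.275 [ 0.47170808 -0.20782354  0.31350022] [ 8.10724199e-01  5.85428163e-01 -2.98588776e-04  2.26363832e-04] [-6.31617444e-01  2.87074935e-01  1.59971168e+00 -7.44681363e-04
  1.25455981e+00 -3.11405877e-01] 0.040188968733090635
[[ 3.14547555e-01  9.49241691e-01 -2.19106767e-04]
 [ 9.49241421e-01 -3.14547630e-01 -7.16641830e-04]
 [-7.49185817e-04  1.74327159e-05 -9.99999719e-01]]
```

View pics/w1.png

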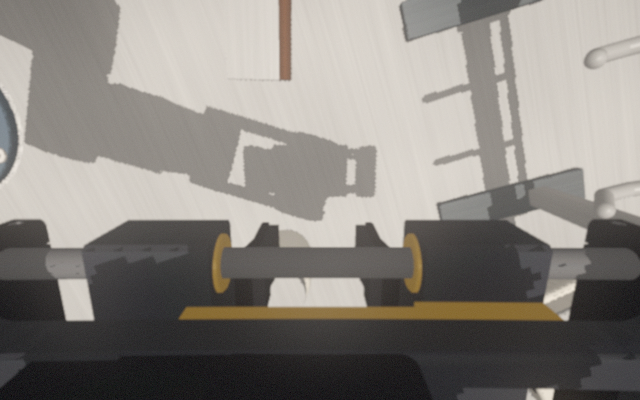

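The wrist view shows both prong tips at (595,58) and (605,211), and that the gripper's wide side lies along its closing line.

```bash
cat >> h.py <<'E'
def axes(yaw,lean):  # tool y along (cos yaw,sin yaw), z down, then lean (deg)
    y=np.array([np.cos(yaw),np.sin(yaw),0]);z=np.array([0,0,-1.]);R=np.c_[np.cross(y,z),y,z]
    return R@Ro.from_euler('x',-lean,degrees=True).as_matrix()
def need(grip,yaw,lean,back=.008):
    """shift (units of 4 cm, in the present tool axes) and turn (units of 4 deg) to put the grasp point at grip"""
    o=robot.get_obs();R=Ro.from_quat(o['tool_rot']).as_matrix();Rt=axes(yaw,lean)
    d=np.array(grip)+back*Rt[:,2]-o['position']
    print('t',o['time'],'pos',o['position'].round(4),'q',np.round(o['q'],2),'w',round(o['grip_width'],4),'gf',round(o['grip_force'],1),'F',np.round(o['ft_force'],1))
    print(' world d mm',(d*1e3).round(1),'| shift/4cm',(R.T@d/.04).round(3),'| turn/4deg',(np.degrees(Ro.from_matrix(R.T@Rt).as_rotvec())/4).round(3))
E
python3 - <<'E'
from h import *
w=np.load('w1.npz');P=(w['p'],w['q'])
b=plane(ray('wrist',(595,58),P),.268);a=plane(ray('wrist',(605,211),P),.268)
y=(b-a)[:2];yaw=np.arctan2(-y[0],y[1]);m=(a+b)[:2]/2+.024*np.array([np.cos(yaw),np.sin(yaw)])
print(a,b,np.linalg.norm(y),np.degrees(yaw),'seat',m)
need((.4305,.2365,.095),np.radians(3.5),0)
E
```

```text
[ 0.64215452 -0.25779977  0.268     ] [ 0.64635286 -0.16637126  0.268     ] 0.09152484749589736 -2.6291387214224087 seat [ 0.66822843 -0.21318642]
t 2.325 pos [ 0.4717 -0.2079  0.3135] q [-0.63  0.29  1.6  -0.    1.25 -0.31] w 0.0402 gf 0.0 F [1.1 0.7 0.4]
 world d mm [ -41.2  444.4 -226.5] | shift/4cm [10.224 -4.475  5.657] | turn/4deg [-2.000e-03  7.000e-03 -5.464e+00]
```

Call:
{"name": "jog_arm", "arguments": {
  "motion": [0.8,-0.35,0.1,0,0,-1,0.08,0.85,-0.3,0.1,0,0,-1,0.08,0.9,-0.2,0.1,0,0,-1,0.08,0.9,-0.15,0.1,0,0,-1,0.08,0.93,-0.05,0.1,0,0,-1,0.08,0.93,0,0.1,0,0,-0.46,0.08,0.93,0,0.1,0,0,0,0.08,0.93,0,0.1,0,0,0,0.08,0.93,0,0.1,0,0,0,0.08,0.9,0,0.1,0,0,0,0.08,0,0,0,0,0,0,0.08,0,0,0,0,0,0,0.08]
}}

```text
time: 3.82
position: [0.4515, 0.1579, 0.2736]
tool_rot: [0.685, 0.729, -0.0, 0.0]
ft_force: [0.3, -0.1, -0.4]
grip_width: 0.0402
grip_force: 0.0
```

```bash
python3 - <<'E'
from h import *
o=robot.get_obs(); im=robot.camera('wrist'); cv2.imwrite('pics/w2.png',im)
np.savez('w2.npz',p=o['position'],q=o['tool_rot'])
need((.4305,.2365,.095),np.radians(3.5),0)
E
```

```text
t 3.875 pos [0.4515 0.1577 0.2736] q [ 0.1   0.28  1.74 -0.    1.13  0.04] w 0.04 gf 0.0 F [-0.8  0.2 -0.5]
 world d mm [ -21.    78.8 -186.6] | shift/4cm [ 2.001 -0.405  4.664] | turn/4deg [ 0.003  0.008 -0.002]
```

View pics/w2.png

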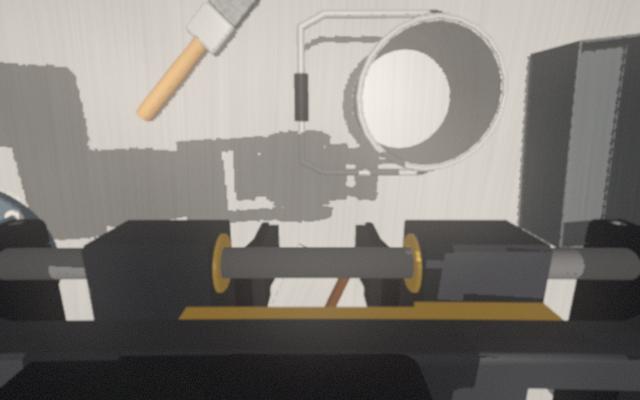

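The wrist view shows the grip at (301,97), the bar vertical in the picture (aligned with the tool), and the pail rim centred at about (432,93).

```bash
python3 - <<'E'
from h import *
w=np.load('w2.npz');P=(w['p'],w['q'])
im=cv2.imread('pics/w2.png');m=(im[65:130,285:320].max(2)<45);ys,xs=np.where(m);u=(xs.mean()+285,ys.mean()+65);print(u,m.sum())
print(tri(ray('wrist',u,P),ray('scene',(378.6,249.2)),ray('side',(323.25,298.5))))
for z in (.093,.1,.105): print('grip',plane(ray('wrist',u,P),z))
print('rim',plane(ray('wrist',(432,93),P),.11))
for e in ((437,13),(435,172)): print('ear',plane(ray('wrist',e,P),.093))
for e in ((300.5,27),(301.5,162)): print('bar',plane(ray('wrist',e,P),.095))
E
```

```text
(np.float64(nan), np.float64(nan)) 0
(array([nan, nan, nan]), np.float64(nan))
grip [nan nan nan]
grip [nan nan nan]
grip [nan nan nan]
rim [0.55109342 0.24699731 0.11      ]
ear [0.55045895 0.31711418 0.093     ]
ear [0.57150762 0.17163865 0.093     ]
bar [0.42717461 0.29788177 0.095     ]
bar [0.43433473 0.17380468 0.095     ]<stdin>:3: RuntimeWarning: Mean of empty slice.
  ret = ret.dtype.type(ret / rcount)
```

Call:
{"name": "jog_arm", "arguments": {
  "motion": [0.66,-0.14,0,0,0,0,0.08,0.66,-0.13,0,0,0,0,0.08,0.66,-0.13,0,0,0,0,0.08,0,0,0.7,0,0,0,0.08,0,0,0.7,0,0,0,0.08,0,0,0.7,0,0,0,0.08,0,0,0.7,0,0,0,0.08,0,0,0,0,0,0,0.08]
}}

```text
time: 4.88
position: [0.4294, 0.2354, 0.1602]
tool_rot: [0.685, 0.728, -0.002, -0.001]
ft_force: [-0.1, -0.1, -0.4]
grip_width: 0.04
grip_force: 0.0
```

```bash
python3 - <<'E'
from h import *
o=robot.get_obs()
need((.4308,.236,.097),np.radians(3.4),0)
P=(o['position'],o['tool_rot']);im=robot.camera('wrist');cv2.imwrite('pics/w3.png',im)
E
```

```text
t 4.875 pos [0.4294 0.2354 0.1602] q [ 0.27  0.46  1.84 -0.    0.85  0.21] w 0.04 gf 0.0 F [-0.1 -0.1 -0.4]
 world d mm [  1.4   0.6 -71.2] | shift/4cm [0.016 0.044 1.779] | turn/4deg [-0.064  0.017  0.014]
```

View pics/w3.png

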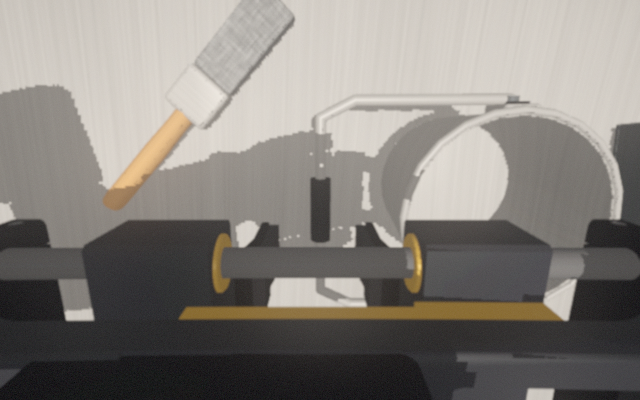

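The grip shows at (320,209), centred between the fingers (about column 317); I descend.

Call:
{"name": "jog_arm", "arguments": {
  "motion": [0,0.04,0.45,0,0,0,0.08,0,0,0.45,0,0,0,0.08,0,0,0.45,0,0,0,0.08,0,0,0.4,0,0,0,0.08,0,0,0,0,0,0,0.08,0,0,0,0,0,0,0.5,0,0,0,0,0,0,0.66,0,0,0,0,0,0,0.75,0,0,0,0,0,0,0.8,0,0,0,0,0,0,1,0,0,0,0,0,0,1,0,0,0,0,0,0,1],
  "grip_force": 4
}}

```text
time: 6.42
position: [0.4315, 0.2371, 0.0916]
tool_rot: [0.685, 0.729, -0.0, -0.0]
ft_force: [-1.3, -0.8, 2.3]
grip_width: 0.014
grip_force: 4.0
```

```bash
python3 - <<'E'
from h import *
need((.4308,.236,.097),np.radians(3.4),0)
# swing plan: hinge centre C, radius .12, bail angle a, lean schedule
C=np.array([.5505,.2435,.093]);ya=np.radians(3.4);x=np.array([np.cos(ya),np.sin(ya),0])
N=24;a0=.03;L=45
prev=None
for i in range(N+1):
    a=a0+(np.pi/2-a0)*i/N;lean=L*i/N
    g=C-.12*np.cos(a)*x+np.array([0,0,.12*np.sin(a)]);R=axes(ya,lean);p=g+.008*R[:,2]
    if prev: print(i,(prev[1].T@(p-prev[0])/.04).round(2)[1:])
    prev=(p,R)
print(p)
E
```

```text
t 6.425 pos [0.4315 0.2371 0.0916] q [0.27 0.59 1.88 0.   0.67 0.21] w 0.014 gf 4.0 F [-1.3 -0.8  2.3]
 world d mm [-0.7 -1.1 -2.6] | shift/4cm [-0.026 -0.019  0.065] | turn/4deg [-0.006  0.001  0.046]
1 [ 0.02 -0.19]
2 [ 0.04 -0.19]
3 [ 0.06 -0.19]
4 [ 0.07 -0.18]
5 [ 0.09 -0.17]
6 [ 0.11 -0.16]
7 [ 0.12 -0.15]
8 [ 0.14 -0.14]
9 [ 0.15 -0.13]
10 [ 0.16 -0.11]
11 [ 0.17 -0.1 ]
12 [ 0.18 -0.08]
13 [ 0.19 -0.07]
14 [ 0.19 -0.05]
15 [ 0.2  -0.03]
16 [ 0.2  -0.01]
17 [0.2  0.01]
18 [0.2  0.03]
19 [0.19 0.04]
20 [0.19 0.06]
21 [0.18 0.08]
22 [0.17 0.1 ]
23 [0.16 0.11]
24 [0.15 0.13]
[0.5561469  0.24383549 0.20734315]
```

Call:
{"name": "jog_arm", "arguments": {
  "motion": [0,0.02,-0.19,-0.5,0,0,1,0,0.04,-0.19,-0.5,0,0,1,0,0.06,-0.19,-0.5,0,0,1,0,0.07,-0.18,-0.5,0,0,1,0,0.09,-0.17,-0.5,0,0,1,0,0.11,-0.16,-0.5,0,0,1,0,0.12,-0.15,-0.5,0,0,1,0,0.14,-0.14,-0.5,0,0,1,0,0.15,-0.13,-0.5,0,0,1,0,0.16,-0.11,-0.5,0,0,1,0,0,0,0,0,0,1]
}}

```text
time: 7.8
position: [0.4605, 0.239, 0.1634]
tool_rot: [0.674, 0.718, 0.127, 0.119]
ft_force: [-2.8, 0.2, 1.0]
grip_width: 0.0133
grip_force: 4.0
```

```bash
python3 - <<'E'
from h import *
C=np.array([.5505,.2445,.096]);ya=np.radians(3.4);x=np.array([np.cos(ya),np.sin(ya),0])
o=robot.get_obs();R=Ro.from_quat(o['tool_rot']).as_matrix();p=o['position'];g=p-.008*R[:,2]
print('lean',np.degrees(np.arcsin(R[:,2]@x)),'grip',g,'r',np.linalg.norm(g-C),'a',np.arctan2(g[2]-C[2],-(g-C)@x),'q',o['q'].round(2))
need(C+[0,0,.12],ya,48)
N=14;a0=np.arctan2(g[2]-C[2],-(g-C)@x);l0=np.degrees(np.arcsin(R[:,2]@x));R=axes(ya,l0);prev=(p,R)
for i in range(1,N+1):
    a=a0+(np.pi/2-a0)*i/N;R=axes(ya,l0+(48-l0)*i/N)
    p=C-.12*np.cos(a)*x+np.array([0,0,.12*np.sin(a)])+.008*R[:,2]
    print(i,(prev[1].T@(p-prev[0])/.04).round(2));prev=(p,R)
cv2.imwrite('pics/s4.png',np.hstack([cv2.resize(robot.camera('side')[210:360,220:400],(400,333)),cv2.resize(robot.camera('scene')[190:340,270:450],(400,333))]))
E
```

```text
lean 20.104645211585446 grip [0.45774137 0.23879957 0.17086375] r 0.11933666003164856 a 0.6781239317813972 q [ 0.31  0.42  2.   -0.23  0.39  0.45]
t 7.8 pos [0.4605 0.239  0.1634] q [ 0.31  0.42  2.   -0.23  0.39  0.45] w 0.0133 gf 4.0 F [-2.8  0.2  1. ]
 world d mm [95.9  5.9 47.3] | shift/4cm [-0.004  2.663 -0.284] | turn/4deg [-6.974 -0.032  0.041]
1 [ 0.    0.17 -0.11]
2 [-0.    0.18 -0.08]
3 [ 0.    0.19 -0.06]
4 [-0.    0.19 -0.04]
5 [ 0.    0.2  -0.02]
6 [-0.   0.2 -0. ]
7 [-0.    0.2   0.02]
8 [0.   0.2  0.03]
9 [-0.    0.19  0.05]
10 [-0.    0.18  0.07]
11 [0.   0.18 0.09]
12 [0.   0.17 0.1 ]
13 [-0.    0.16  0.12]
14 [0.   0.14 0.13]
```

View pics/s4.png

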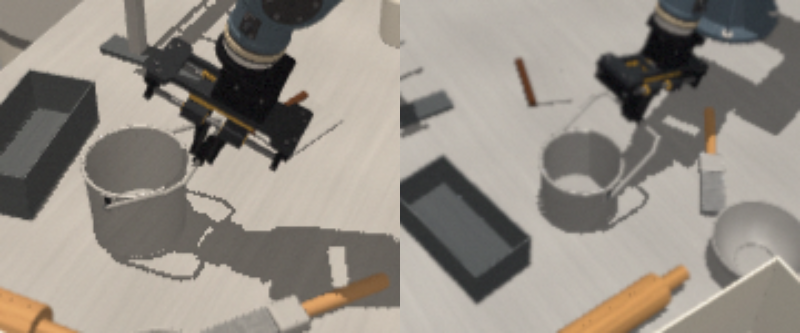

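The bail has risen about 35–40° and the pail still stands. q5 is shrinking towards its limit, so I check the reach with a small planar fit before going on.

```bash
python3 - <<'E'
from h import *
from scipy.optimize import least_squares,fsolve
D=[(.527,1.433,1.181,.148,-.6066,.2333),(.28707,1.59971,1.25456,.4717,-.2078,.3135),(.28,1.74,1.13,.4515,.1577,.2736),(.46,1.84,.85,.4294,.2354,.1602),(.59,1.88,.67,.4315,.2371,.0916)]
def fk(p,q2,q3,pit):
    l1,l2,phi,h,L,a=p
    return np.array([a+l1*np.sin(q2)+l2*np.sin(q2+q3+phi)+L*np.sin(pit),h+l1*np.cos(q2)+l2*np.cos(q2+q3+phi)+L*np.cos(pit)])
def res(p):
    e=[]
    for q2,q3,q5,x,y,z in D:
        e+=list(fk(p,q2,q3,np.pi)-[np.sqrt(x*x+y*y-.111**2),z])
    return np.r_[e,(p[3]-.3)*1e-3,(p[4]-.25)*1e-3]
s=least_squares(res,[.5,.4,0,.3,.25,0]);print(s.x,np.abs(s.fun).max())
# check L with present leaned pose
o=robot.get_obs();q=o['q'];
for L in (.2,.25,.3,.35):
    p=s.x.copy();p[3]+=L-p[4];p[4]=L
    x,y,z=o['position'];print(L,fk(p,q[1],q[2],np.pi-np.radians(20))-[np.sqrt(x*x+y*y-.111**2),z])
    for (X,Y,Z) in ((.5561,.2448,.2107),(.60,-.20,.30),(.665,-.208,.25)):
        for lean in (30,40,48):
            f=lambda v:fk(p,v[0],v[1],np.pi-np.radians(lean))-[np.sqrt(X*X+Y*Y-.111**2),Z]
            v,_,ok,_=fsolve(f,[.4,1.9],full_output=1);print('   ',(X,lean),v.round(2),'q5',round(np.pi-np.radians(lean)-v.sum(),2),ok)
E
```

```text
[ 5.88740999e-01  4.09521407e-01  2.88501751e-01  2.65938773e-01
  2.84061227e-01 -4.10119601e-04] 0.0013504008394447098
0.2 [-0.02583948 -0.0051852 ]
    (0.5561, 30) [0.45 1.77] q5 0.4 1
    (0.5561, 40) [0.45 1.85] q5 0.14 1
    (0.5561, 48) [0.46 1.92] q5 -0.08 1
    (0.6, 30) [0.36 1.61] q5 0.65 1
    (0.6, 40) [0.34 1.7 ] q5 0.4 1
    (0.6, 48) [0.34 1.77] q5 0.19 1
    (0.665, 30) [0.5  1.51] q5 0.6 1
    (0.665, 40) [0.49 1.6 ] q5 0.35 1
    (0.665, 48) [0.49 1.67] q5 0.14 1
0.25 [-0.00873847 -0.00216983]
    (0.5561, 30) [0.43 1.83] q5 0.36 1
    (0.5561, 40) [0.44 1.94] q5 0.07 1
    (0.5561, 48) [0.46 2.02] q5 -0.17 1
    (0.6, 30) [0.33 1.68] q5 0.61 1
    (0.6, 40) [0.32 1.79] q5 0.34 1
    (0.6, 48) [0.32 1.87] q5 0.11 1
    (0.665, 30) [0.48 1.58] q5 0.56 1
    (0.665, 40) [0.47 1.69] q5 0.28 1
    (0.665, 48) [0.48 1.77] q5 0.05 1
0.3 [0.00836253 0.00084554]
    (0.5561, 30) [0.41 1.9 ] q5 0.31 1
    (0.5561, 40) [0.43 2.02] q5 -0.01 1
    (0.5561, 48) [0.47 2.12] q5 -0.28 1
    (0.6, 30) [0.31 1.74] q5 0.57 1
    (0.6, 40) [0.29 1.87] q5 0.28 1
    (0.6, 48) [0.3  1.97] q5 0.03 1
    (0.665, 30) [0.46 1.65] q5 0.51 1
    (0.665, 40) [0.45 1.78] q5 0.21 1
    (0.665, 48) [0.47 1.87] q5 -0.04 1
0.35 [0.02546354 0.00386091]
    (0.5561, 30) [0.4  1.96] q5 0.26 1
    (0.5561, 40) [0.43 2.11] q5 -0.09 1
    (0.5561, 48) [0.49 2.22] q5 -0.41 1
    (0.6, 30) [0.28 1.8 ] q5 0.53 1
    (0.6, 40) [0.27 1.95] q5 0.22 1
    (0.6, 48) [0.29 2.07] q5 -0.06 1
    (0.665, 30) [0.44 1.71] q5 0.47 1
    (0.665, 40) [0.43 1.86] q5 0.15 1
    (0.665, 48) [0.46 1.97] q5 -0.13 1
```

```bash
python3 - <<'E'
from h import *
C=np.array([.5505,.2445,.096]);ya=np.radians(3.4);x=np.array([np.cos(ya),np.sin(ya),0])
o=robot.get_obs();R=Ro.from_quat(o['tool_rot']).as_matrix();p=o['position'];g=p-.008*R[:,2]
N=12;a0=np.arctan2(g[2]-C[2],-(g-C)@x);l0=np.degrees(np.arcsin(R[:,2]@x));prev=(p,axes(ya,l0))
for i in range(1,N+1):
    a=a0+(np.pi/2-a0)*i/N;R=axes(ya,l0+(32-l0)*i/N)
    p=C-.12*np.cos(a)*x+np.array([0,0,.12*np.sin(a)])+.008*R[:,2]
    print(i,(prev[1].T@(p-prev[0])/.04).round(2)[1:]);prev=(p,R)
E
```

```text
1 [ 0.19 -0.13]
2 [ 0.21 -0.09]
3 [ 0.22 -0.07]
4 [ 0.22 -0.05]
5 [ 0.23 -0.03]
6 [ 0.23 -0.01]
7 [0.23 0.01]
8 [0.23 0.03]
9 [0.22 0.05]
10 [0.22 0.07]
11 [0.21 0.09]
12 [0.2  0.11]
```

Call:
{"name": "jog_arm", "arguments": {
  "motion": [0,0.19,-0.13,-0.25,0,0,1,0,0.21,-0.09,-0.25,0,0,1,0,0.22,-0.07,-0.25,0,0,1,0,0.22,-0.05,-0.25,0,0,1,0,0.23,-0.03,-0.25,0,0,1,0,0.23,-0.01,-0.25,0,0,1,0,0.23,0.01,-0.25,0,0,1,0,0.23,0.03,-0.25,0,0,1,0,0.22,0.05,-0.25,0,0,1,0,0.22,0.07,-0.25,0,0,1,0,0,0,0,0,0,1]
}}

```text
time: 9.28
position: [0.5388, 0.244, 0.2084]
tool_rot: [0.661, 0.704, 0.19, 0.178]
ft_force: [-2.4, -0.6, 5.6]
grip_width: 0.0133
grip_force: 4.0
```

```bash
python3 - <<'E'
from h import *
need((.5505,.2445,.216),np.radians(3.4),32)
cv2.imwrite('pics/s5.png',np.hstack([cv2.resize(robot.camera('side')[200:350,220:400],(400,333),interpolation=2),cv2.resize(robot.camera('scene')[170:320,270:450],(400,333),interpolation=2)]))
E
```

```text
t 9.275 pos [0.5388 0.244  0.2084] q [ 0.29  0.41  1.91 -0.37  0.33  0.55] w 0.0133 gf 4.0 F [-2.4 -0.6  5.6]
 world d mm [15.9  0.8  0.8] | shift/4cm [-0.005  0.355  0.183] | turn/4deg [-0.463 -0.032  0.036]
```

View pics/s5.png

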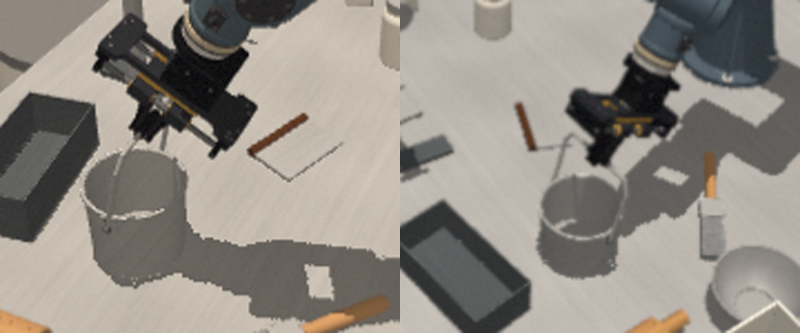

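The bail is nearly upright and the pail still stands where it was. I make the last 16 mm.

Call:
{"name": "jog_arm", "arguments": {
  "motion": [0,0.13,0.04,-0.15,0,0,1,0,0.13,0.04,-0.15,0,0,1,0,0.13,0.04,-0.15,0,0,1,0,0,0,0,0,0,1,0,0,0,0,0,0,1]
}}

```text
time: 10.0
position: [0.5529, 0.2446, 0.2112]
tool_rot: [0.659, 0.701, 0.199, 0.187]
ft_force: [-0.4, 1.6, -0.1]
grip_width: 0.0136
grip_force: 4.0
```

```bash
python3 - <<'E'
from h import *
need((.5505,.2445,.219),np.radians(3.4),32)
cv2.imwrite('pics/side6.png',robot.camera('side'));cv2.imwrite('pics/scene6.png',robot.camera('scene'))
a=cv2.imread('pics/side6.png')[215:335,235:335];b=cv2.imread('pics/scene6.png')[205:325,310:410]
cv2.imwrite('pics/z6.png',np.hstack([cv2.resize(a,(400,480),interpolation=2),cv2.resize(b,(400,480),interpolation=2)]))
E
```

```text
t 10.0 pos [0.5529 0.2446 0.2112] q [ 0.29  0.42  1.9  -0.41  0.31  0.59] w 0.0136 gf 4.0 F [-0.4  1.6 -0.1]
 world d mm [1.8 0.2 1. ] | shift/4cm [0.001 0.052 0.003] | turn/4deg [-0.064 -0.021  0.039]
```

View pics/z6.png

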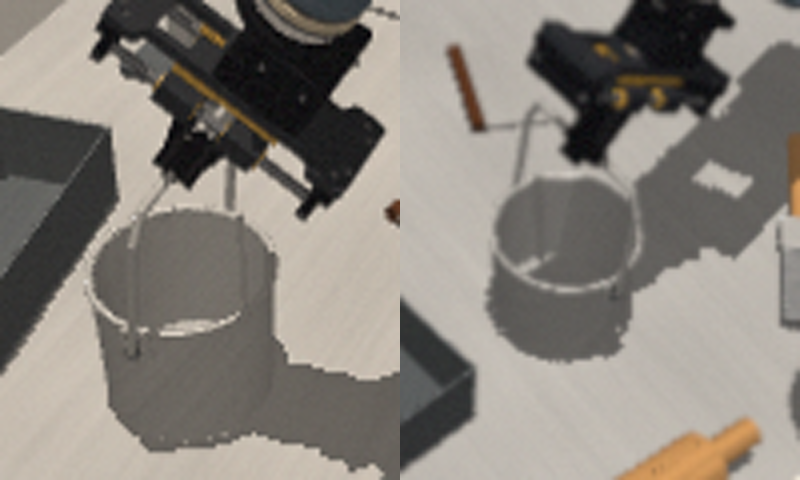

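Both views show the bail about upright, with the ear at side (268,302.5) / scene (363.8,278): the pail may have crept a few mm. I triangulate to set the true upright.

```bash
python3 - <<'E'
from h import *
np.set_printoptions(precision=4,suppress=True)
print('ear',tri(ray('scene',(363.75,278)),ray('side',(268,302.5))))
print('rim',plane(ray('scene',(310+167.5/4,205+231/4)),.11),plane(ray('side',(280,282.5)),.11))
o=robot.get_obs();R=Ro.from_quat(o['tool_rot']).as_matrix();print('grasp',o['position']-.008*R[:,2])
E
```

```text
ear (array([0.5597, 0.3151, 0.0919]), np.float64(0.0011169073968112365))
rim [0.5643 0.2473 0.11  ] [0.5602 0.2507 0.11  ]
grasp [0.5488 0.2443 0.2182]
```

The pail crept about 12 mm in +x, so true upright needs the grip about 13 mm further on. I move there, then re-seat the fingers slightly back on the bar and close.

Call:
{"name": "jog_arm", "arguments": {
  "motion": [0,0.09,0.06,-0.15,0,0,1,0,0.09,0.06,-0.15,0,0,1,0,0.09,0.06,-0.15,0,0,1,0,0,0,0,0,0,1,0,0,0,0,0,0,0.59,0,0,0,0,0,0,0.59,0,0,-0.1,0,0,0,0.59,0,0,0,0,0,0,0.59,0,0,0,0,0,0,1,0,0,0,0,0,0,1,0,0,0,0,0,0,1]
}}

```text
time: 11.48
position: [0.5641, 0.2454, 0.2149]
tool_rot: [0.655, 0.698, 0.211, 0.198]
ft_force: [0.7, -0.9, 1.3]
grip_width: 0.0139
grip_force: 4.0
```

```bash
python3 - <<'E'
from h import *
need((.5625,.2445,.219),np.radians(3.4),34,.004)
im=robot.camera('side');cv2.imwrite('pics/side7.png',im);sc=robot.camera('scene');cv2.imwrite('pics/scene7.png',sc)
# ear: darkest spot near its last place
for n,i,(u,v) in (('side',im,(268,302)),('scene',sc,(364,278))):
    g=i[v-8:v+9,u-8:u+9].sum(2);y,x=np.unravel_index(g.argmin(),g.shape);print(n,u-8+x,v-8+y,g.min())
    g0=cv2.imread(f'pics/{n}6.png')[v-8:v+9,u-8:u+9].sum(2);y,x=np.unravel_index(g0.argmin(),g0.shape);print(' before',u-8+x,v-8+y)
E
```

```text
t 11.475 pos [0.5641 0.2454 0.2149] q [ 0.29  0.42  1.89 -0.47  0.28  0.65] w 0.0139 gf 4.0 F [ 0.7 -0.9  1.3]
 world d mm [ 0.6 -0.8  0.8] | shift/4cm [-0.02   0.023 -0.009] | turn/4deg [-0.093 -0.027  0.038]
side 269 300 141
 before 269 302
scene 363 279 220
 before 363 279
```

Call:
{"name": "jog_arm", "arguments": {
  "motion": [0,0,0,0,0,0,1,0,0,0,0,0,0,1,0,0.05,-0.07,0,0,0,1,0,0.05,-0.07,0,0,0,1,0,0.05,-0.07,0,0,0,1,0,0.05,-0.07,0,0,0,1,0,0.05,-0.07,0,0,0,1,0,0.05,-0.07,0,0,0,1,0,0.09,-0.14,0,0,0,1,0,0.09,-0.14,0,0,0,1,0,0,0,0,0,0,1,0,0,0,0,0,0,1],
  "grip_force": 35
}}

```text
time: 13.08
position: [0.5643, 0.2453, 0.2487]
tool_rot: [0.655, 0.698, 0.211, 0.198]
ft_force: [-0.9, 0.4, -5.6]
grip_width: 0.0128
grip_force: 35.0
```

```bash
python3 - <<'E'
from h import *
need((.5625,.2445,.46),np.radians(3.4),34,.004)
need((.600,-.205,.46),np.radians(-3),34,.004)
o=robot.get_obs();print('moment',o['moment'])
cv2.imwrite('pics/side8.png',robot.camera('side'));cv2.imwrite('pics/scene8.png',robot.camera('scene'))
E
```

```text
t 13.075 pos [0.5643 0.2453 0.2487] q [ 0.29  0.37  1.86 -0.36  0.36  0.53] w 0.0128 gf 35.0 F [-0.9  0.4 -5.6]
 world d mm [  0.5  -0.7 208. ] | shift/4cm [-0.018  2.886 -4.326] | turn/4deg [-0.103 -0.023  0.037]
t 13.075 pos [0.5643 0.2453 0.2487] q [ 0.29  0.37  1.86 -0.36  0.36  0.53] w 0.0128 gf 35.0 F [-0.9  0.4 -5.6]
 world d mm [  38.  -450.4  208. ] | shift/4cm [-11.298   3.081  -4.196] | turn/4deg [-0.103 -0.913  1.367]
moment [-0.08658268  0.67888083 -0.0337114 ]
```

```bash
python3 - <<'E'
from h import *
print('jar',plane(ray('scene',(312,167)),.12),plane(ray('side',(402,200)),.12))
print('timer',plane(ray('side',(381,190)),.04),'brush',plane(ray('scene',(327,228)),.015),plane(ray('side',(345,262)),.015))
E
```

```text
jar [ 0.398446   -0.29872469  0.12      ] [ 0.38184262 -0.31687512  0.12      ]
timer [ 0.52187711 -0.49185986  0.04      ] brush [ 0.49251959 -0.02282127  0.015     ] [ 0.47763101 -0.01810147  0.015     ]
```

The jar (0.39,−0.31) is clear of the route. I lift further and carry.

Call:
{"name": "jog_arm", "arguments": {
  "motion": [-0.05,0.1,-0.15,0,0,0,1,-0.12,0.14,-0.21,0,0,0,1,-0.2,0.14,-0.21,0,0,0,1,-0.28,0.14,-0.21,0,-0.06,0.085,1,-0.36,0.14,-0.21,0,-0.06,0.085,1,-0.43,0.12,-0.17,0,-0.06,0.085,1,-0.45,0.06,-0.05,0,-0.06,0.085,1,-0.45,0.02,0.02,0,-0.06,0.085,1,-0.45,0.02,0.02,0,-0.06,0.085,1,-0.45,0.02,0.02,0,-0.06,0.085,1,-0.45,0.02,0.02,0,-0.06,0.085,1,-0.45,0.02,0.02,0,-0.06,0.085,1]
}}

```text
time: 14.68
position: [0.5767, 0.0794, 0.3069]
tool_rot: [0.678, 0.676, 0.203, 0.205]
ft_force: [1.1, -0.2, -4.8]
grip_width: 0.013
grip_force: 35.0
```

Call:
{"name": "jog_arm", "arguments": {
  "motion": [-0.45,0.04,0.02,0,-0.06,0.085,1,-0.45,0.04,0.02,0,-0.06,0.085,1,-0.45,0.04,0.02,0,-0.06,0.085,1,-0.45,0.04,0.02,0,-0.06,0.085,1,-0.45,0.04,0.02,0,-0.06,0.085,1,-0.45,0.04,0.02,0,-0.06,0.085,1,-0.45,0.04,0.02,0,-0.06,0.085,1,-0.45,0.04,0.02,0,0,0,1,-0.45,0.04,0.02,0,0,0,1,-0.45,0.04,0.02,0,0,0,1,-0.4,0.04,0.02,0,0,0,1,-0.4,0.04,0.02,0,0,0,1]
}}

```text
time: 16.18
position: [0.5903, -0.1334, 0.3102]
tool_rot: [0.694, 0.659, 0.197, 0.212]
ft_force: [0.3, 0.9, -5.7]
grip_width: 0.0125
grip_force: 35.0
```

```bash
python3 - <<'E'
from h import *
need((.610,-.207,.31),np.radians(-3),34,.004)
need((.610,-.207,.31),np.radians(-3),43,.004)
E
```

```text
t 16.175 pos [ 0.5903 -0.1334  0.3102] q [-0.53  0.25  1.83  0.48  0.58 -0.82] w 0.0125 gf 35.0 F [ 0.3  0.9 -5.7]
 world d mm [ 21.9 -73.7  -3.5] | shift/4cm [-1.811  0.483  0.438] | turn/4deg [-0.093  0.062  0.034]
t 16.175 pos [ 0.5903 -0.1334  0.3102] q [-0.53  0.25  1.83  0.48  0.58 -0.82] w 0.0125 gf 35.0 F [ 0.3  0.9 -5.7]
 world d mm [ 22.4 -73.7  -3.1] | shift/4cm [-1.811  0.499  0.436] | turn/4deg [-2.343  0.06   0.039]
```

Call:
{"name": "jog_arm", "arguments": {
  "motion": [-0.4,0.06,0.03,-0.15,0,0,1,-0.35,0.05,0.04,-0.3,0,0,1,-0.3,0.05,0.03,-0.3,0,0,1,-0.25,0.04,0.03,-0.3,0,0,1,-0.2,0.03,0.02,-0.3,0,0,1,-0.15,0.02,0.02,-0.3,0,0,1,-0.1,0,0,-0.3,0,0,1,-0.05,0,0,-0.3,0,0,1,0,0,0,-0.1,0,0,1,0,0,0,0,0,0,1,0,0,0,0,0,0,1]
}}

```text
time: 17.55
position: [0.5987, -0.2051, 0.3106]
tool_rot: [0.675, 0.641, 0.251, 0.267]
ft_force: [-0.0, 0.0, -6.4]
grip_width: 0.013
grip_force: 35.0
```

```bash
python3 - <<'E'
from h import *
o=robot.get_obs();im=robot.camera('wrist');np.savez('w9.npz',p=o['position'],q=o['tool_rot'])
sc=robot.camera('scene');sd=robot.camera('side');cv2.imwrite('pics/scene9.png',sc);cv2.imwrite('pics/side9.png',sd);cv2.imwrite('pics/w9.png',im)
need((.666,-.208,.2565),np.radians(-3),43,.004)
out=np.hstack([cv2.resize(im[40:260,220:480],(400,338),interpolation=2),cv2.resize(sd[100:262,240:432],(400,338),interpolation=2)])
cv2.imwrite('pics/z9.png',out)
E
```

```text
t 17.7 pos [ 0.5988 -0.205   0.3105] q [-0.71  0.29  1.87  0.93  0.54 -1.37] w 0.0131 gf 35.0 F [-0.3 -0.4 -4.7]
 world d mm [ 69.9  -3.1 -56.9] | shift/4cm [0.021 0.309 2.234] | turn/4deg [0.005 0.049 0.025]
```

View pics/z9.png

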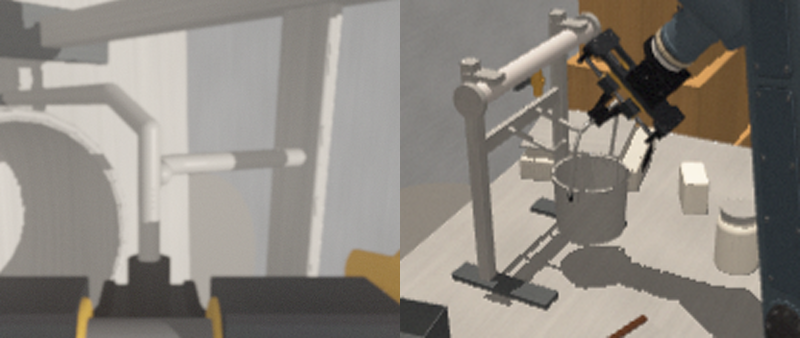

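The wrist crop shows the +y prong's tip at full-picture (327,152) right beside the bail wire and its root at (415,142); the side view shows the pail hanging level before the hook.

```bash
python3 - <<'E'
from h import *
np.set_printoptions(precision=4,suppress=True)
w=np.load('w9.npz');P=(w['p'],w['q']);R=Ro.from_quat(w['q']).as_matrix();b=w['p']-.004*R[:,2];ya=np.radians(-3)
x=np.array([np.cos(ya),np.sin(ya)]);y=np.array([-x[1],x[0]])
print('bar',b)
for u in ((325,151),(328,152)):
    t=plane(ray('wrist',u,P),.268);print('tip',t,'seat',t[:2]+.024*x-.045*y)
t=plane(ray('wrist',(415,142),P),.262);print('root',t,'seat',t[:2]-.084*x-.045*y)
# bar right end corner / wire as check of offset of the bar in the hand: wire corner at crop (150,128)->
print('wire at bar z',plane(ray('wrist',(220+150/1.538,40+200/1.538),P),b[2]))
# bar in hand along tool axes relative to TCP
o,d=ray('wrist',(220+150/1.538,40+200/1.538),P);print('in tool',(R.T@(o-w['p'])).round(4),(R.T@d).round(3))
# side-view tip of far/near prongs
E
```

```text
bar [ 0.596  -0.205   0.3135]
tip [ 0.6475 -0.1662  0.268 ] seat [ 0.6691 -0.2124]
tip [ 0.6502 -0.1672  0.268 ] seat [ 0.6718 -0.2134]
root [ 0.7675 -0.1747  0.262 ] seat [ 0.6813 -0.2152]
wire at bar z [ 0.5982 -0.1642  0.3135]
in tool [ 0.0667 -0.0001 -0.1518] [-0.173  0.002  0.985]
```

Call:
{"name": "jog_arm", "arguments": {
  "motion": [-0.03,0.05,0.05,0,0,0,1,-0.03,0.1,0.09,0,0,0,1,-0.03,0.15,0.14,0,0,0,1,0,0.17,0.16,0,0,0,1,0,0.18,0.17,0,0,0,1,0,0.18,0.17,0,0,0,1,0,0.17,0.16,0,0,0,1,0,0.15,0.14,0,0,0,1,0,0.1,0.09,0,0,0,1,0,0.08,0.07,0,0,0,1,0,0,0,0,0,0,1,0,0,0,0,0,0,1]
}}

```text
time: 19.2
position: [0.6709, -0.2125, 0.3103]
tool_rot: [0.675, 0.64, 0.251, 0.267]
ft_force: [-1.0, 0.6, -5.6]
grip_width: 0.013
grip_force: 35.0
```

```bash
python3 - <<'E'
from h import *
need((.670,-.2125,.268),np.radians(-3),43,.004)
cv2.imwrite('pics/side10.png',robot.camera('side'))
E
```

```text
t 19.2 pos [ 0.6709 -0.2125  0.3103] q [-0.62  0.38  1.72  0.81  0.53 -1.18] w 0.013 gf 35.0 F [-1.   0.6 -5.6]
 world d mm [  1.9  -0.1 -45.2] | shift/4cm [ 0.003 -0.736  0.858] | turn/4deg [-0.002  0.045  0.017]
```

Call:
{"name": "jog_arm", "arguments": {
  "motion": [0,-0.06,0.08,0,0,0,1,0,-0.12,0.14,0,0,0,1,0,-0.14,0.16,0,0,0,1,0,-0.13,0.15,0,0,0,1,0,-0.1,0.12,0,0,0,1,0,-0.07,0.08,0,0,0,1,0,-0.05,0.06,0,0,0,1,0,-0.03,0.04,0,0,0,1,0,0,0,0,0,0,1]
}}

```text
time: 20.38
position: [0.6733, -0.2129, 0.267]
tool_rot: [0.675, 0.64, 0.251, 0.267]
ft_force: [-0.5, 0.1, -5.4]
grip_width: 0.0129
grip_force: 35.0
```

Call:
{"name": "jog_arm", "arguments": {
  "motion": [0,-0.034,0.037,0,0,0,1,0,-0.034,0.037,0,0,0,1,0,-0.034,0.037,0,0,0,1,0,0,0,0,0,0,1]
}}

```text
time: 20.88
position: [0.6732, -0.2128, 0.2606]
tool_rot: [0.675, 0.64, 0.251, 0.267]
ft_force: [0.5, -0.1, -5.5]
grip_width: 0.0129
grip_force: 35.0
```

Call:
{"name": "jog_arm", "arguments": {
  "motion": [0,-0.034,0.037,0,0,0,1,0,-0.034,0.037,0,0,0,1,0,0,0,0,0,0,1]
}}

```text
time: 21.25
position: [0.6736, -0.2131, 0.258]
tool_rot: [0.675, 0.64, 0.251, 0.268]
ft_force: [-3.0, 1.0, -0.1]
grip_width: 0.013
grip_force: 35.0
```

Call:
{"name": "jog_arm", "arguments": {
  "motion": [0,-0.017,0.018,0,0,0,1,0,-0.017,0.018,0,0,0,1,0,0,0,0,0,0,1]
}}

```text
time: 21.62
position: [0.6737, -0.2131, 0.2577]
tool_rot: [0.674, 0.64, 0.252, 0.269]
ft_force: [-9.3, 1.7, 9.0]
grip_width: 0.0129
grip_force: 35.0
```

The force (−9 N in x, +9 in z) says the bar sits on the prongs' rising side towards the strip; I ease it back towards the robot.

Call:
{"name": "jog_arm", "arguments": {
  "motion": [0,0.025,-0.03,0,0,0,1,0,-0.04,-0.035,0,0,0,1,0,-0.04,-0.035,0,0,0,1,0,-0.04,-0.035,0,0,0,1,0,0,0,0,0,0,1]
}}

```text
time: 22.25
position: [0.6675, -0.2135, 0.2577]
tool_rot: [0.675, 0.64, 0.251, 0.269]
ft_force: [0.8, 0.5, 5.7]
grip_width: 0.0129
grip_force: 35.0
```

Call:
{"name": "jog_arm", "arguments": {
  "motion": [0,-0.017,0.018,0,0,0,1,0,-0.017,0.018,0,0,0,1,0,0,0,0,0,0,1]
}}

```text
time: 22.62
position: [0.6676, -0.2135, 0.2575]
tool_rot: [0.674, 0.64, 0.252, 0.27]
ft_force: [-3.5, 0.7, 12.8]
grip_width: 0.0126
grip_force: 35.0
```

Call:
{"name": "jog_arm", "arguments": {
  "motion": [0,0.017,-0.018,0,0,0,1,0,0.008,-0.009,0,0,0,1,0,0,0,0,0,0,1]
}}

```text
time: 23.0
position: [0.6675, -0.2135, 0.2576]
tool_rot: [0.675, 0.64, 0.251, 0.269]
ft_force: [-0.6, -0.5, 6.5]
grip_width: 0.0129
grip_force: 35.0
```

Call:
{"name": "jog_arm", "arguments": {
  "motion": [0,0,0,0,0,0,1,0,0,0,0,0,0,1,0,0,0,0,0,0,1],
  "grip_force": 15
}}

```text
time: 23.38
position: [0.6675, -0.2136, 0.2576]
tool_rot: [0.675, 0.64, 0.251, 0.269]
ft_force: [0.2, 0.3, 6.1]
grip_width: 0.0133
grip_force: 15.0
```

Call:
{"name": "jog_arm", "arguments": {
  "motion": [0,0,0,0,0,0,1,0,0,0,0,0,0,1,0,0,0,0,0,0,1,0,0,0,0,0,0,1],
  "grip_force": 8
}}

```text
time: 23.88
position: [0.6678, -0.2136, 0.2573]
tool_rot: [0.675, 0.64, 0.251, 0.269]
ft_force: [3.1, -0.9, 4.7]
grip_width: 0.0134
grip_force: 8.0
```

Call:
{"name": "jog_arm", "arguments": {
  "motion": [0,0,0,0,0,0,1,0,0,0,0,0,0,1,0,0,0,0,0,0,1,0,0,0,0,0,0,1,0,0,0,0,0,0,1,0,0,0,0,0,0,1,0,0,0,0,0,0,1,0,0,0,0,0,0,1],
  "grip_force": 3
}}

```text
time: 24.88
position: [0.6671, -0.2134, 0.2561]
tool_rot: [0.675, 0.64, 0.251, 0.268]
ft_force: [5.0, -2.2, 4.0]
grip_width: 0.0171
grip_force: 3.0
```

```bash
python3 - <<'E'
from h import *
o=robot.get_obs();print(o['time'],o['position'],o['ft_force'],o['moment'],o['grip_width'],o['grip_force'])
cv2.imwrite('pics/side11.png',robot.camera('side'));cv2.imwrite('pics/scene11.png',robot.camera('scene'))
E
```

```text
24.875 [ 0.66706551 -0.21338621  0.25607188] [ 4.97341853 -2.23916457  3.96589375] [-0.24642669 -0.66359918 -0.22696941] 0.01708313081276825 3.00275020301342
```

Call:
{"name": "jog_arm", "arguments": {
  "motion": [0,0,0,0,0,0,0.45,0,0,0,0,0,0,0.45,0,0,0,0,0,0,0.45,0,0,0,0,0,0,0.45]
}}

```text
time: 25.48
position: [0.6659, -0.2115, 0.2545]
tool_rot: [0.675, 0.641, 0.251, 0.266]
ft_force: [0.4, 0.2, 0.6]
grip_width: 0.0239
grip_force: 0.0
```

Call:
{"name": "jog_arm", "arguments": {
  "motion": [0,0,0,0,0,0,0.2,0,0,0,0,0,0,0.2,0,0,0,0,0,0,0.2,0,0,0,0,0,0,0.2]
}}

```text
time: 25.98
position: [0.6668, -0.2125, 0.2558]
tool_rot: [0.675, 0.64, 0.251, 0.267]
ft_force: [0.2, -1.4, 0.4]
grip_width: 0.0348
grip_force: 0.0
```

```bash
python3 - <<'E'
from h import *
o=robot.get_obs();print(o['time'],o['position'],o['ft_force'],o['moment'],o['grip_width'],o['grip_force'],o['q'])
a=robot.camera('side');cv2.imwrite('pics/side12.png',a);s=robot.camera('scene');cv2.imwrite('pics/scene12.png',s)
for n,im,(x0,y0,x1,y1) in (('side',a,(300,140,370,230)),('scene',s,(230,130,330,230))):
    for k in (9,11):
        p=cv2.imread(f'pics/{n}{k}.png');d=cv2.absdiff(p,im)[y0:y1,x0:x1].max(2)>25;ys,xs=np.where(d);print(n,k,d.sum(),(xs.min()+x0,xs.max()+x0,ys.min()+y0,ys.max()+y0) if len(xs) else '')
E
```

```text
25.975 [ 0.666836   -0.21252971  0.25583419] [ 0.19962886 -1.40980468  0.36371884] [ 0.03295618  0.34939892 -0.00462021] 0.03477510733775069 0.0 [-0.62745528  0.45378246  1.78225453  1.03059535  0.4438514  -1.42800467]
side 9 2307 (np.int64(301), np.int64(369), np.int64(140), np.int64(229))
side 11 373 (np.int64(300), np.int64(358), np.int64(140), np.int64(225))
scene 9 2596 (np.int64(249), np.int64(329), np.int64(130), np.int64(229))
scene 11 187 (np.int64(249), np.int64(298), np.int64(152), np.int64(226))
```

Call:
{"name": "jog_arm", "arguments": {
  "motion": [0,0,-0.08,0,0,0,0.2,0,0,-0.15,0,0,0,0.2,0,0,-0.2,0,0,0,0.2,0,0,-0.25,0,0,0,0.2,0,0,-0.3,0,0,0,0.2,0,0,-0.4,0,0,0,0.2,0,0,-0.5,0,0,0,0.2,0,0,-0.5,0,0,0,0.2,0,0,0,0,0,0,0.2,0,0,0,0,0,0,0.2]
}}

```text
time: 27.32
position: [0.6019, -0.2089, 0.3255]
tool_rot: [0.675, 0.64, 0.251, 0.267]
ft_force: [0.2, 0.2, -0.9]
grip_width: 0.0351
grip_force: 0.0
```

```bash
python3 - <<'E'
from h import *
o=robot.get_obs();print(o['time'],o['position'],o['ft_force'])
cv2.imwrite('pics/side13.png',robot.camera('side'))
a=[robot.camera('side')]
for i in range(8): a.append(robot.camera('side'))
b=a[0]
for im in a[2::3]: 
    d=cv2.absdiff(im,b)[120:245,280:380].max(2);print((d>15).sum(),d.max())
cv2.imwrite('pics/side14.png',a[-1])
# pail symmetry axis/ear and grip in side view by projection of expected points
c=robot.calibration('side');K=np.array([[c['fx'],0,c['cx']],[0,c['fy'],c['cy']],[0,0,1.]]);R=np.array(c['R'])
pr=lambda X:cv2.projectPoints(np.array([X],float),cv2.Rodrigues(R)[0],np.array(c['t']),K,np.array(c['dist_coeffs']))[0][0,0]
S=np.array([.6675,-.2125,.2565]);print('grip exp',pr(S),'ear exp',pr(S+[.004,.073,-.12]),'rim exp',pr(S+[0,0,-.113]),'bottom',pr(S+[0,0,-.223]))
g=a[-1].astype(int);m=(g.max(2)<60).astype(np.uint8);m[:130]=0;m[250:]=0;m[:,:290]=0;m[:,375:]=0
k,l,st,ce=cv2.connectedComponentsWithStats(m)
for i in range(1,k):
    if st[i,4]>3: print(st[i],ce[i].round(1))
E
```

```text
27.325 [ 0.60193118 -0.20890045  0.32554274] [ 0.1659769   0.19165387 -0.87235651]
71 77
58 77
13 33
grip exp [319.25634302 163.87229261] ear exp [309.87665506 201.67677406] rim exp [319.94683619 191.18729138] bottom [320.57148013 215.91758863]
[328 130  14  19  99] [335.3 137.6]
[337 130  38  34 660] [359.7 143.1]
[296 138   6   5  10] [298.5 140. ]
[316 161   8   6  23] [319.6 163.4]
[356 169   5  13  23] [358.2 175.4]
[309 203   2   2   4] [309.5 203.5]
[290 232   9  11  54] [292.8 236.4]
[310 241   6   7   7] [312.1 244. ]
```

The grip sits at (319.6,163.4) against (319.3,163.9) expected, so the pail hangs on the hook. I back off further and let the small swing die.

Call:
{"name": "jog_arm", "arguments": {
  "motion": [0,0,-0.4,0,0,0,0.2,0,0,-0.4,0,0,0,0.2,0,0,0,0,0,0,0.2,0,0,0,0,0,0,0.2,0,0,0,0,0,0,0.2,0,0,0,0,0,0,0.2,0,0,0,0,0,0,0.2,0,0,0,0,0,0,0.2,0,0,0,0,0,0,0.2,0,0,0,0,0,0,0.2,0,0,0,0,0,0,0.2,0,0,0,0,0,0,0.2]
}}

```text
time: 29.32
position: [0.5802, -0.2076, 0.3488]
tool_rot: [0.675, 0.64, 0.251, 0.267]
ft_force: [0.1, 0.6, 0.9]
grip_width: 0.035
grip_force: 0.0
```

Call:
{"name": "jog_arm", "arguments": {
  "motion": [0,0,0,0,0,0,0.2,0,0,0,0,0,0,0.2,0,0,0,0,0,0,0.2,0,0,0,0,0,0,0.2,0,0,0,0,0,0,0.2,0,0,0,0,0,0,0.2,0,0,0,0,0,0,0.2,0,0,0,0,0,0,0.2,0,0,0,0,0,0,0.2,0,0,0,0,0,0,0.2,0,0,0,0,0,0,0.2,0,0,0,0,0,0,0.2]
}}

```text
time: 30.82
position: [0.5802, -0.2076, 0.3488]
tool_rot: [0.675, 0.64, 0.251, 0.267]
ft_force: [0.2, 0.3, 0.2]
grip_width: 0.0346
grip_force: 0.0
```

Call:
{"name": "jog_arm", "arguments": {
  "motion": [0,0,0,0,0,0,0.2,0,0,0,0,0,0,0.2,0,0,0,0,0,0,0.2,0,0,0,0,0,0,0.2,0,0,0,0,0,0,0.2,0,0,0,0,0,0,0.2,0,0,0,0,0,0,0.2,0,0,0,0,0,0,0.2,0,0,0,0,0,0,0.2,0,0,0,0,0,0,0.2,0,0,0,0,0,0,0.2,0,0,0,0,0,0,0.2]
}}

```text
time: 32.33
position: [0.5802, -0.2076, 0.3488]
tool_rot: [0.675, 0.64, 0.251, 0.267]
ft_force: [1.2, 0.7, -0.2]
grip_width: 0.0347
grip_force: 0.0
```

```bash
cat > still.py <<'E'
from h import *
a=[robot.camera('side') for i in range(20)]
print(robot.get_obs()['time'])
D=[cv2.absdiff(im,a[0])[120:245,280:345].max(2) for im in a[1:]]
print([int((d>12).sum()) for d in D],max(d.max() for d in D))
E
python3 still.py
```

```text
33.325
[0, 0, 0, 0, 0, 0, 0, 0, 0, 0, 1, 0, 0, 0, 1, 0, 0, 0, 0] 16
```

```bash
python3 -c "
from rig import robot
print(robot.hand_in())"
```

```text
the job is handed in; nothing more can be done
None
```

The pail hangs still on the hook, released with the robot clear, and the job was handed in at about 33 s; it crept about 12 mm while the bail was swung up, and I confirmed the seat on the prongs by contact force and a side-view position match.

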